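Lock a test module onto its sprung contacts with a quarter-turn clamp stud

TASK

Take the red-handled clamp stud from its stand, drop its head into the open groove of the clamping rail on the bench, and slide it along the groove so that its collar pushes the white test module onto the sprung contacts until they are fully bottomed. Holding it there, turn the stud a quarter turn so that its head locks under the blue bed and keeps the module pressed on the contacts, then let go. Feel your way gently: do not crush the module, and leave the meter, the screwdriver and the jar where they are.

Things in the scene. Friction and masses are not known exactly. Their poses are not given: they have to be found in the camera images.
- stud_grip (a point): Centre of the red handle of the loose upright clamp stud (160 g); x along the handle, z up the stud. The handle is a flat bar 36 mm long (x), 12 mm thick (y), 28 mm high: grip it across its 12 mm. Half a turn makes no difference. It starts hanging by its collar in its stand; lift it straight up 40 mm to clear.
- stud: The same stud; origin at the centre of its foot, 64 mm below the handle's centre. From the foot up: steel hammer head 28 mm long (x, like the handle) with rounded ends, 12 mm wide, 9 mm thick; 11 mm round shank; round collar 34 mm in diameter from 18.7 to 26.7 mm; handle from 50 to 78 mm.
- rail: Fixed rail, base plate 280 x 100 x 4 mm; origin on its underside, 150 mm from its entry end, z up, x along the groove (on y = 0) from the aluminium entry part to the blue bed. The groove is 15 mm wide, floor at z = 4 mm, aluminium top at z = 24 mm. Beyond x of about -55 mm it runs on, just as wide, in the blue bed, which was set by hand and lies anywhere within 16 mm either way along x (not measured).
- entry (a point): Middle of the aluminium entry groove, at its top, 90 mm before the rail's origin; axes as the rail. Drop the head in here within 5 mm, lengthwise: the collar then comes to rest on the top, handle centre 45 to 46 mm above this point, clear of the module. Closed end 32 mm behind. The groove allows 1.5 mm each side of the head.
- module_center (a point): Centre of the loose white test module, 50 mm long (x, along the groove), 56 wide, 20 high, 90 to 165 g. It lies flat on the blue bed (top 24.5 mm above the rail's underside) between 9 mm high side guides, short of the sprung contacts (orange plate, brass face). The stud's collar pushes its near face along the rail's +x. Never push it with more than 25 N.
- module: The same module, origin at the centre of its underside. After 5 to 45 mm of sliding it meets the contacts: they push back with 1.5 N, rising to 5 N over 16 mm, then bottom against a firm stop and the resistance rises steeply. Just bottomed (9 to 14 N of push, friction included) the stud stands in the hidden locking pocket, the only place where its head can turn.
- pocket_about (a point): Rough place of the hidden locking pocket: top of the groove over the rail's origin. The real pocket is up to 16 mm from here along the groove, where the contacts bottom. The head turns freely, either way, only within about 2 mm of its centre; the groove ends 4 mm further for the stud. Let go when turned, the stud is pushed back about 8 mm and catches there, crosswise under the lips.
- meter: Yellow handheld meter, 150 x 75 x 36 mm, lying loose; origin at the centre of its underside, x along its length. A bystander.
- driver: Screwdriver 160 mm long lying loose on the bench; x along it. A bystander.
- jar: Small amber jar, 52 mm in diameter, 70 mm high, standing loose; origin at the centre of its underside. A bystander.
- stand: Fixed grey stand of the stud, 66 x 66 x 30 mm; origin at the centre of its underside; its slotted hole (31 x 15 mm, 22 mm deep) is in the middle of its top, long way along x.

How it is judged:
On the way, in this order (a step that is already met when the one before it is completed fails the run):
1. The stud's head is down in the aluminium entry groove, along it, on the near side of the module (z of stud_grip in the frame of rail between 0.062 and 0.0735 m and y of stud_grip in the frame of rail between -0.008 and 0.008 m and x of stud_grip in the frame of rail between -0.125 and -0.058 m and angle between the x axis of stud_grip and the x axis of rail, either way round below 0.3 rad), for 0.1 s.
2. Still down in the groove and along it, the stud presses the module onto the contacts with 8 N or more (z of stud_grip in the frame of rail between 0.062 and 0.0735 m and y of stud_grip in the frame of rail between -0.008 and 0.008 m and contact force between stud and module above 8 N and x of stud_grip in the frame of rail above -0.026 m and angle between the x axis of stud_grip and the x axis of rail, either way round below 0.3 rad), for 0.1 s.
At the end, for the whole second after the job is handed in: Stud down in the groove (handle centre 62 to 73.5 mm over the rail's underside, within 8 mm of the centre line) at rail x -34 to 22 mm, handle crosswise within 0.35 rad, upright within 0.15 rad, still pressing the module (over 0.5 N), which lies flat within 0.1 rad; both at rest (z of stud_grip in the frame of rail between 0.062 and 0.0735 m and y of stud_grip in the frame of rail between -0.008 and 0.008 m and x of stud_grip in the frame of rail between -0.034 and 0.022 m and angle between the x axis of stud_grip and the y axis of rail, either way round below 0.35 rad and angle between stud_grip's own z axis and vertical below 0.15 rad and contact force between stud and module above 0.5 N and linear speed of each of stud, module below 0.01 m/s and angle between module_center's own z axis and vertical below 0.1 rad); the robot touches nothing.
It fails at once if The stud pushes the module with more than 25 N (contact force between stud and module above 25 N).
It fails at once if The module is lifted off its bed or tipped (angle between module_center's own z axis and vertical above 0.3 rad or z of module_center in the frame of rail above 0.05 m).
It fails at once if The meter, the screwdriver or the jar is moved by more than 20 mm (distance of any of meter, driver, jar from where it was at the start of the episode above 0.02 m).
It also fails if it takes over 64 s, if anything falls off the work surface, if the arm or the gripper's body presses on something with over 40 N, if the wrist force passes 120 N, or if a joint passes its speed limit or range.

ROBOT

A 7-joint arm with a two-finger parallel gripper is mounted at the origin on the work surface. World frame = base frame: x ahead of the robot, y to its left, z up, the work surface at z = 0. Lengths are in m, angles in rad, forces in N, time in s.
With the tool pointing down it reaches from about 0.425 to 1.025 m from the base axis. Payload 9.4 kg.
Tool frame: the origin (TCP) lies between the finger pads; the fingertips stand 14 mm ahead of it and the grasp point (between the pads) lies 5 mm behind it (r.finger_overhang is the z of the fingertips in the tool frame, in m); z points along the fingers, y is the direction in which the jaws open and shut (so a half turn about z gives the same grasp; the last joint's range is limited). The gripper opens to 85 mm and grips with 20 to 120 N. Pads are 22 mm wide; open, the fingers measure 114 mm over their backs; the gripper's body (76 mm by 85 mm) begins 54 mm behind the grasp point. The pads swing forward as they close: fully open they stand 13 mm farther back than shut.
Start: joints at [1.13, 0.599, -0.003, 1.599, 0.002, 0.943, -0.08], TCP at [0.258, -0.678, 0.245] pointing down, gripper open.
Joint ranges: [-2.57, 2.57], [-0.35, 1.97], [-1.29, 1.29], [0.11, 2.56], [-1.05, 4.19], [0.11, 1.86], [-2.63, 2.63]. Speed limits (rad/s): [2.22, 2.22, 3.01, 3.01, 3.14, 3.14, 3.14].

INTERFACE

Orientations are given as [roll, pitch, yaw] about the fixed x, y, z axes, in that order (R = Rz(yaw) Ry(pitch) Rx(roll)).
In Python, from rig import r, imaging gives the robot as it stands. The module is installed in compiled form; this text tells all that it offers.
- The arm moves only by the tool play_rows, never from a script. Its argument "targets" is text: rows parted by semicolons, each of 7 numbers parted by spaces: the shift along the world's x, y, z in m, then the turn, a rotation vector about the world's x, y, z in rad, then the finger opening in m, from 0 to 0.0854. In form: tx ty tz wx wy wz jaw; .... A call has 1 to 20 rows; each row is the pose to reach, as a shift and turn from the pose measured when the call began; what a row does not reach only later rows make up. A row lasts 1/10 s, in which the tool goes at most 50 mm and 8.59 degrees, less where a joint would pass 70% of its speed; a pose out of reach is approached as far as the arm can. A call with a gripper value outside its range is refused whole. The fingers move at their own pace and stop on an object; the grip force is fixed at half the most. Time passes only in rows, so rows that repeat a pose let the fingers close. It gives the time, the measured TCP pose, the force and the opening at its end, in the units of the state.
- r.observe(): the state, without advancing time (a new reading comes with each control period).
- imaging.capture(name): name is "scene" or "top" or "wrist"; returns (picture, depth): 384x512x3 uint8, red, green, blue; 384x512 float32, m along the optical axis (not along the pixel's ray), 0 where there is no reading.
- imaging.calibration(name): a dict with "fx", "fy", "cx", "cy" (pixels), "origin" and "attitude" of the camera in the world. Camera axes: x right, y down, z forward; pixel columns grow to the right and rows downward; lengths in m; the calibration is good to about 2 mm. A picture is of the moment at which its call begins: read the wrist's pose just before it. calibration takes no time and is no camera call; for the wrist camera it gives the pose at the moment of the call.
- r.close_job(): hands the job in, once; it reports no verdict.
Trained networks look in the newest picture that a camera, given by its name, has taken for a name from the list of things; names that differ only in an ending like _2 or _b are one class to them, and where a whole thing is asked for, a point or a joint stands for the part that bears it (a point fixed in the world has none). Each returns a list of dicts, best first, with "p" (0 to 1); they miss things now and then, are a little off and sometimes report something else, mostly with a low value. They report only what shows in the picture. A call takes as long as a camera call.
- imaging.look_for(camera, label): "point" ([column, row] in pixels, amid what is visible of it).
The state is a dict: "t": time; "qpos": joint angles; "dq": joint speeds; "joint_torque": joint torques, N m; "ee_pos": TCP position; "eef_rot": TCP orientation; "wrist_force": force on the tool from outside, world axes, zero at the start; "torque": the same for the moment, N m; "width": finger opening in m.
Only numpy, scipy, OpenCV 4.12 (cv2) and the standard library are available. Lean on these libraries where they do the work, as an engineer would, in place of code of your own. Each camera call takes 0.05 s, during which the arm holds its last target.

## Working session

There is one attempt and no reset: what is moved stays moved. The work goes in short steps, Python scripts to look and compute and a tool call to move; the robot and the scene stay as the last step left them, time stands still between calls to the robot, and variables do not carry over. Pictures are saved under pics/ and viewed, and the job is handed in when it is done.

Besides the shell and the picture viewer there is one more tool, called after "Request:" as name(argument=value, ...) on one line, values as JSON. play_rows: Moves the arm, as the interface text tells. Its arguments: {"type":"object","properties":{"targets":{"type":"string"}},"required":["targets"]}

```bash
mkdir -p pics; ls; cat > h.py <<'E'
from rig import r, imaging
import numpy as np, cv2
from scipy.spatial.transform import Rotation as R
def cap(n,f):
    p,d=imaging.capture(n); cv2.imwrite('pics/'+f+'.png',p[:,:,::-1]); np.save('pics/'+f+'.npy',d); return p,d
def att(c):
    a=np.array(c['attitude'],float)
    return a if a.shape==(3,3) else R.from_euler('xyz',a).as_matrix()
def px(n,d,u,v,c=None):
    c=c or imaging.calibration(n); z=d[int(v),int(u)] if hasattr(d,'shape') else d
    return np.array(c['origin'])+att(c)@np.array([(u-c['cx'])/c['fx']*z,(v-c['cy'])/c['fy']*z,z])
def cloud(n,d):
    c=imaging.calibration(n); v,u=np.mgrid[0:d.shape[0],0:d.shape[1]]
    P=np.stack([(u-c['cx'])/c['fx']*d,(v-c['cy'])/c['fy']*d,d],-1)
    return P@att(c).T+np.array(c['origin'])
E
python3 - <<'E'
from h import *
print(r.observe())
for n in('top','scene'):
    p,d=cap(n,n+'0'); print(n,imaging.calibration(n))
    for l in('stud_grip','stud','rail','module','meter','driver','jar','stand'):
        for o in imaging.look_for(n,l)[:2]:
            u,v=o['point']; print(l,round(o['p'],2),np.round([u,v]),px(n,d,u,v).round(4))
E
```

```text
pics
{'t': 0.0, 'qpos': array([ 1.13032788,  0.60011978, -0.00255242,  1.60013655,  0.00180309,
        0.94287619, -0.07980488]), 'dq': array([ 2.91771925e-04, -2.36105956e-05,  2.66429301e-04, -3.00152019e-04,
       -6.70725519e-04, -8.24230226e-04, -4.85617062e-04]), 'joint_torque': array([-2.20851662e-04, -7.76450944e+01,  1.56418238e+00, -2.57999110e+01,
        1.21963859e-02,  9.07467620e-03, -9.83163545e-06]), 'ee_pos': array([ 0.25778617, -0.67714381,  0.24441828]), 'eef_rot': array([-3.14006124e+00,  1.38588905e-04,  3.63831581e-01]), 'wrist_force': array([ 0.3444034 ,  1.23328457, -0.28636279]), 'torque': array([-0.02534897,  0.00451097, -0.04918555]), 'width': 0.08507681699148369}
top {'fx': 409.9863741111234, 'fy': 409.9863741111234, 'cx': 256.62763438685903, 'cy': 201.24790654888258, 'origin': array([0.49800769, 0.00744347, 1.00589763]), 'attitude': array([-3.06738096e+00, -1.11904782e-03, -1.55907135e+00])}
stud_grip 0.54 [359. 183.] [ 0.6167 -0.2366  0.0366]
stud 0.59 [363. 184.] [ 0.61   -0.2328  0.0814]
rail 0.57 [253. 212.] [0.5474 0.0151 0.0006]
rail 0.42 [348. 1
[... 362 characters left out ...]
{'fx': 350.14163284417424, 'fy': 350.14163284417424, 'cx': 253.86997867456057, 'cy': 186.82500278134557, 'origin': array([ 1.17187648, -0.17473309,  0.51153508]), 'attitude': array([-2.16146464,  0.00436459,  1.2680767 ])}
stud_grip 0.88 [136. 234.] [ 0.628  -0.2396  0.07  ]
stud 0.84 [136. 237.] [ 0.6129 -0.2442  0.05  ]
rail 0.67 [247. 212.] [ 0.5719 -0.0062  0.0257]
module 0.7 [282. 197.] [0.5656 0.0796 0.0449]
meter 0.94 [336. 263.] [0.7789 0.1036 0.0338]
meter 0.46 [318. 154.] [0.3996 0.2535 0.0411]
driver 0.59 [160. 301.] [ 0.7565 -0.2142  0.0218]
jar 0.7 [318. 154.] [0.4012 0.2505 0.044 ]
stand 0.67 [140. 252.] [ 0.6375 -0.2405  0.0313]
stand 0.25 [134. 234.] [ 0.629  -0.2436  0.0712]
```

```bash
python3 - <<'E'
import cv2
a=cv2.imread('pics/top0.png');cv2.imwrite('pics/top0c.png',cv2.resize(a[90:290,110:410],None,fx=2.6,fy=2.6,interpolation=cv2.INTER_CUBIC))
a=cv2.imread('pics/scene0.png');cv2.imwrite('pics/scene0c.png',cv2.resize(a[120:350,90:390],None,fx=2.6,fy=2.6,interpolation=cv2.INTER_CUBIC))
E
```

```text
(no output)
```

View pics/top0c.png

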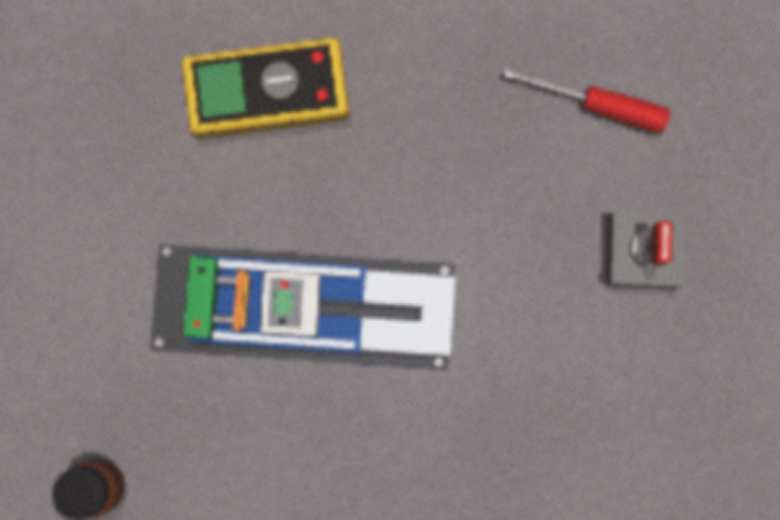

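View pics/scene0c.png

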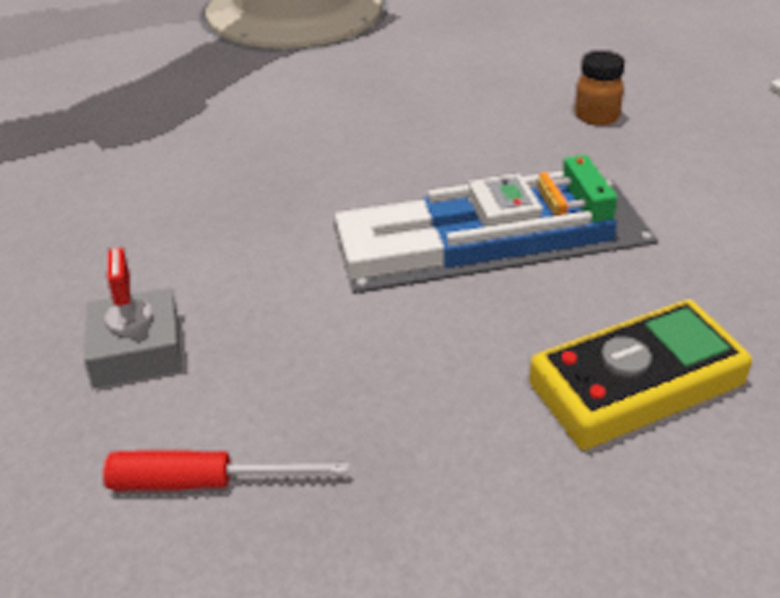

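Top view: the stand with the upright red handle is at full-frame px ~(365,183), handle along world x. The rail runs along image horizontal, entry groove at (258..272,211) and contacts on the left, so rail +x ≈ world +y.

```bash
cat >> h.py <<'E'
def plane(n,u,v,z,c=None):
    c=c or imaging.calibration(n); u=np.atleast_1d(u).astype(float);v=np.atleast_1d(v).astype(float)
    ray=np.stack([(u-c['cx'])/c['fx'],(v-c['cy'])/c['fy'],np.ones_like(u)],-1)@att(c).T
    o=np.array(c['origin']); return o+ray*((z-o[2])/ray[:,2])[:,None]
def rect(P):
    (c,s,a)=cv2.minAreaRect((P[:,:2]*1000).astype(np.float32)); return np.round(c,1),np.round(s,1),round(a,2)
E
python3 - <<'E'
from h import *
for n in('top','scene'):
    p=cv2.imread(f'pics/{n}0.png'); d=np.load(f'pics/{n}0.npy'); C=cloud(n,d)
    print(n,'table z',np.median(C[...,2][(C[...,0]>.4)&(C[...,0]<.9)&(abs(C[...,1])<.4)&(abs(C[...,2])<.012)]))
    X,Y,Z=C[...,0],C[...,1],C[...,2]
    hsv=cv2.cvtColor(p,cv2.COLOR_BGR2HSV)
    red=((hsv[...,0]<8)|(hsv[...,0]>172))&(hsv[...,1]>140)
    sel=red&(X<.68)&(X>.55)&(Y<-.15)&(Y>-.3)
    v,u=np.nonzero(sel); print('red',len(u),u.mean(),v.mean(),'top z',np.percentile(Z[sel],[5,50,95]))
    top=sel&(Z>.083); v,u=np.nonzero(top); P=plane(n,u,v,.0893); print('handle top',rect(P),P.mean(0), C[top].mean(0))
    st=(abs(Z-.03)<.004)&(X<.68)&(X>.52)&(Y<-.15)&(Y>-.3); v,u=np.nonzero(st); P=plane(n,u,v,.03); print('stand',rect(P))
    al=(hsv[...,1]<40)&(hsv[...,2]>170)&(abs(Z-.024)<.006)&(Y<0)&(Y>-.14)&(X>.45)&(X<.68); v,u=np.nonzero(al);P=plane(n,u,v,.024);print('al',len(u),rect(P))
    m=(abs(Z-.0445)<.005)&(X>.45)&(X<.68)&(Y>0)&(Y<.16); v,u=np.nonzero(m);P=plane(n,u,v,.0445);print('mod',len(u),rect(P),np.median(Z[m]))
    m=(Z>.0015)&(Z<.1)&(X>.45)&(X<.65)&(Y>-.15)&(Y<.3)&(hsv[...,2]<110); v,u=np.nonzero(m);P=plane(n,u,v,.004);print('base',rect(P))
E
```

```text
top table z -0.000740920062151762
red 50 363.62 183.3 top z [0.08015375 0.08796866 0.09134706]
handle top (array([ 610.2, -235. ]), array([11.2, 31.9]), 89.53) [ 0.60846402 -0.2336931   0.0893    ] [ 0.60858145 -0.23396128  0.08826956]
stand (array([ 610.4, -236.2]), array([64.8, 66.9]), 89.48)
al 634 (array([549.5, -28. ]), array([58.5, 71.5]), 86.86)
mod 590 (array([558.1, 112.9]), array([95.9, 56.6]), 86.03) 0.0439987658480418
base (array([555.5,  82.4]), array([279.5, 100.2]), 86.69)
scene table z 0.0001428735527359004
red 112 135.70535714285714 227.90178571428572 top z [0.06633523 0.07937487 0.09039882]
handle top (array([ 616.3, -239.8]), array([10.8, 37.7]), 88.16) [ 0.61985068 -0.23870078  0.0893    ] [ 0.61843035 -0.23886653  0.08818891]
stand (array([ 611.4, -240.7]), array([66.3, 71.6]), 88.31)
al 488 (array([549.1, -30.1]), array([62.5, 75.1]), 86.92)
mod 468 (array([560.8, 110.8]), array([ 77.2, 103.8]), 1.57) 0.04448095477385633
base (array([538.6,  79.5]), array([276.5, 139.6]), 87.15)
```

Request:
play_rows(targets="0.302 0.677 0.076 0 0 -0.364 0.0854;0.302 0.677 0.076 0 0 -0.364 0.0854;0.302 0.677 0.076 0 0 -0.364 0.0854;0.302 0.677 0.076 0 0 -0.364 0.0854;0.302 0.677 0.076 0 0 -0.364 0.0854;0.302 0.677 0.076 0 0 -0.364 0.0854;0.302 0.677 0.076 0 0 -0.364 0.0854;0.302 0.677 0.076 0 0 -0.364 0.0854;0.302 0.677 0.076 0 0 -0.364 0.0854;0.302 0.677 0.076 0 0 -0.364 0.0854;0.302 0.677 0.076 0 0 -0.364 0.0854;0.302 0.677 0.076 0 0 -0.364 0.0854;0.302 0.677 0.076 0 0 -0.364 0.0854;0.302 0.677 0.076 0 0 -0.364 0.0854;0.302 0.677 0.076 0 0 -0.364 0.0854;0.302 0.677 0.076 0 0 -0.364 0.0854;0.302 0.677 0.076 0 0 -0.364 0.0854;0.302 0.677 0.076 0 0 -0.364 0.0854")

```text
t: 2.7
ee_pos: [0.5595, -0.0018, 0.3212]
eef_rot: [3.141, 0.001, -0.001]
wrist_force: [-0.2, -0.6, -0.4]
width: 0.0852
```

```bash
python3 - <<'E'
from h import *
o=r.observe();print(o['t'],o['qpos'].round(3),o['ee_pos'].round(4),o['eef_rot'].round(4),o['wrist_force'].round(2))
p,d=cap('wrist','w1'); c=imaging.calibration('wrist'); print(c)
C=cloud('wrist',d)
for n in ('module','rail'): print(imaging.look_for('wrist',n)[:2])
E
```

```text
2.7 [-0.063  0.319 -0.047  1.891  0.019  0.933 -1.692] [ 0.5595 -0.0018  0.3212] [ 3.1409e+00  5.0000e-04 -1.5000e-03] [-0.18 -0.62 -0.4 ]
{'fx': 308.35234408449463, 'fy': 308.35234408449463, 'cx': 257.40072375381226, 'cy': 197.59576867390857, 'origin': array([ 0.6302853 , -0.00162678,  0.44918675]), 'attitude': array([ 2.85645892e+00, -1.39621084e-03, -1.57282251e+00])}
[{'point': [190.3, 161.5], 'p': 0.82}]
[{'point': [422.0, 118.4], 'p': 0.62}]
```

View pics/w1.png

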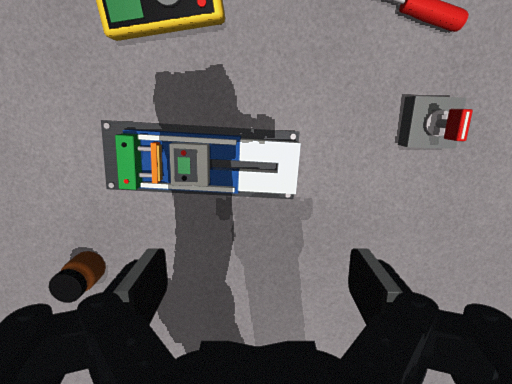

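Wrist view: module (188,165), groove slot from (212,163) to (278,167), aluminium entry to x=300, stand (425,122), handle (458,125).

```bash
cat > m1.py <<'E'
from h import *
p=cv2.imread('pics/w1.png'); d=np.load('pics/w1.npy'); n='wrist'
C=cloud(n,d);X,Y,Z=C[...,0],C[...,1],C[...,2]
hsv=cv2.cvtColor(p,cv2.COLOR_BGR2HSV); V=hsv[...,2]; S=hsv[...,1]
near=(X>.45)&(X<.65)&(Y>-.1)&(Y<.3)
print('table',np.median(Z[200:230,330:345]))
m=near&(Z>.0022)&(Z<.1); v,u=np.nonzero(m);P=plane(n,u,v,.004);
m4=near&(abs(Z-.004)<.0025); v,u=np.nonzero(m4); print('base',rect(plane(n,u,v,.004)))
al=near&(S<40)&(V>190)&(abs(Z-.024)<.005)&(Y<.06)
k=cv2.connectedComponentsWithStats(al.astype(np.uint8)); i=1+np.argmax(k[2][1:,4]); al=k[1]==i
v,u=np.nonzero(al); P=plane(n,u,v,.024); print('al',rect(P),np.median(Z[al]))
g=(u.min(),u.max())
# groove : dark pixels inside the al hull
hull=cv2.convexHull(np.stack([u,v],1).astype(np.int32)); M=np.zeros(al.shape,np.uint8); cv2.fillConvexPoly(M,hull,1)
gr=(cv2.erode(M,np.ones((5,5)))>0)&(V<150); v,u=np.nonzero(gr); P=plane(n,u,v,.024); print('groove',rect(P), 'y/x:',np.polyfit(P[:,1],P[:,0],1), P[:,1].min())
mo=near&(abs(Z-.0445)<.004)&(Y>.06)&(Y<.14); v,u=np.nonzero(mo); print('mod',rect(plane(n,u,v,.0445)))
rg=(X>.55)&(X<.68)&(Y<-.15)&(Y>-.3)
red=((hsv[...,0]<8)|(hsv[...,0]>172))&(S>120)&rg
for lo in(.08,.084,.0865):
    t=red&(Z>lo);v,u=np.nonzero(t); print('handle top',len(u),rect(plane(n,u,v,.0893)),C[t].mean(0).round(4))
st=rg&(abs(Z-.03)<.004); v,u=np.nonzero(st); print('stand',rect(plane(n,u,v,.03)))
E
python3 m1.py
python3 - <<'E'
import cv2
a=cv2.imread('pics/w1.png');cv2.imwrite('pics/w1c.png',cv2.resize(a[100:220,90:310],None,fx=3.6,fy=3.6,interpolation=cv2.INTER_CUBIC))
E
```

```text
table -0.00025427921814571985
base (array([550.3,  99.6]), array([396.7, 198.3]), 89.87)
al (array([550.2, -17.2]), array([82.2, 71.8]), 86.54) 0.02357980265465498
groove (array([550.9,  -4.3]), array([51.1, 14.3]), 86.66) y/x: [0.06352703 0.5511519 ] -0.02941917591322247
mod (array([557.9, 101.9]), array([74.4, 56. ]), 87.76)
handle top 378 (array([ 610.8, -234.7]), array([17.4, 34.4]), 89.77) [ 0.6112 -0.2354  0.0871]
handle top 312 (array([ 610.8, -235.6]), array([14.7, 34.7]), 88.14) [ 0.6111 -0.2361  0.0882]
handle top 267 (array([ 610.8, -236.6]), array([13. , 34.8]), 87.55) [ 0.6111 -0.2367  0.0887]
stand (array([ 610.7, -236.7]), array([68.5, 65.9]), 88.15)
```

View pics/w1c.png

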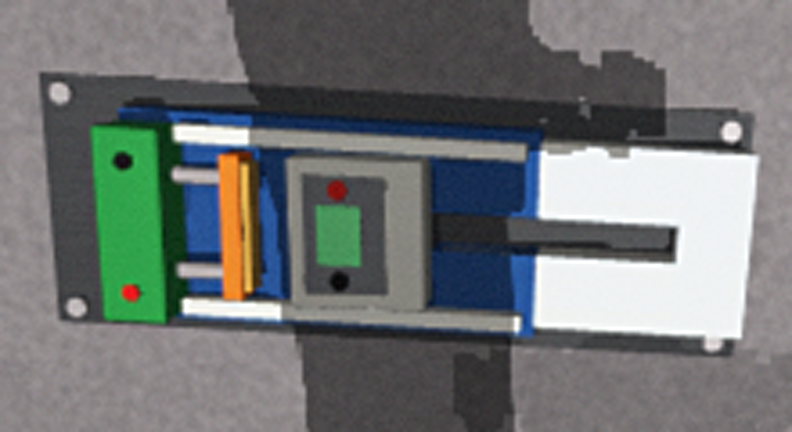

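Request:
play_rows(targets="0.0513 -0.2347 -0.14 0 0 -0.02 0.06;0.0513 -0.2347 -0.14 0 0 -0.02 0.06;0.0513 -0.2347 -0.14 0 0 -0.02 0.06;0.0513 -0.2347 -0.14 0 0 -0.02 0.06;0.0513 -0.2347 -0.14 0 0 -0.02 0.06;0.0513 -0.2347 -0.14 0 0 -0.02 0.06;0.0513 -0.2347 -0.14 0 0 -0.02 0.06;0.0513 -0.2347 -0.14 0 0 -0.02 0.06;0.0513 -0.2347 -0.14 0 0 -0.02 0.06")

```text
t: 3.75
ee_pos: [0.6109, -0.236, 0.182]
eef_rot: [-3.142, -0.001, -0.022]
wrist_force: [0.7, -0.1, 0.8]
width: 0.0597
```

```bash
python3 - <<'E'
from h import *
o=r.observe();print(o['t'],o['qpos'].round(3),o['ee_pos'].round(4),o['eef_rot'].round(4),o['wrist_force'].round(2))
p,d=cap('wrist','w2');n='wrist'
C=cloud(n,d);X,Y,Z=C[...,0],C[...,1],C[...,2]
hsv=cv2.cvtColor(cv2.imread('pics/w2.png'),cv2.COLOR_BGR2HSV);S=hsv[...,1]
rg=(X>.55)&(X<.68)&(Y<-.15)&(Y>-.3)
red=((hsv[...,0]<8)|(hsv[...,0]>172))&(S>120)&rg
for lo in(.08,.084,.0865):
    t=red&(Z>lo);v,u=np.nonzero(t); print('handle top',len(u),rect(plane(n,u,v,.0893)),C[t].mean(0).round(4))
st=rg&(abs(Z-.03)<.004); v,u=np.nonzero(st); print('stand',rect(plane(n,u,v,.03)))
E
```

```text
3.75 [ 0.291  0.584 -0.013  1.825  0.011  0.733 -1.321] [ 0.6109 -0.236   0.182 ] [-3.1415e+00 -5.0000e-04 -2.1900e-02] [ 0.7  -0.14  0.81]
handle top 552 (array([ 534.4, -256.6]), array([164. , 124.3]), 47.91) [ 0.6135 -0.2377  0.0926]
handle top 535 (array([ 533.8, -256.4]), array([163.5, 123.3]), 47.91) [ 0.613  -0.2377  0.0929]
handle top 522 (array([ 533.6, -256.5]), array([163.1, 123.2]), 47.91) [ 0.6126 -0.2377  0.0931]
stand (array([ 611.5, -237.6]), array([65.9, 66.6]), 88.25)
```

View pics/w2.png

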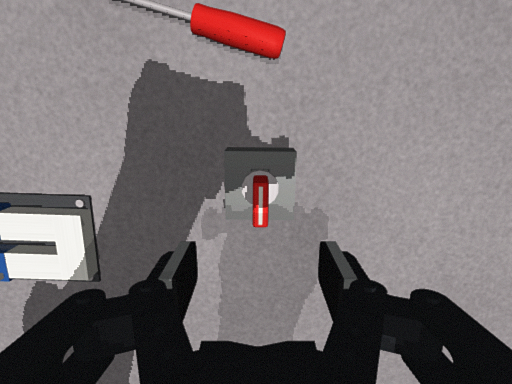

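The wrist view shows the handle (260,200) centred between the open fingers; the driver is clear of them.

Request:
play_rows(targets="0 -0.001 -0.05 0 0 -0.008 0.06;0 -0.001 -0.09 0 0 -0.008 0.06;0 -0.001 -0.109 0 0 -0.008 0.06;0 -0.001 -0.109 0 0 -0.008 0.06;0 -0.001 -0.109 0 0 -0.008 0.06;0 -0.001 -0.109 0 0 -0.008 0.005;0 -0.001 -0.109 0 0 -0.008 0.005;0 -0.001 -0.109 0 0 -0.008 0.005;0 -0.001 -0.109 0 0 -0.008 0.005;0 -0.001 -0.109 0 0 -0.008 0.005;0 -0.001 -0.109 0 0 -0.008 0.005;0 -0.001 -0.109 0 0 -0.008 0.005;0 -0.001 -0.109 0 0 -0.008 0.005")

```text
t: 5.1
ee_pos: [0.6116, -0.2369, 0.0742]
eef_rot: [3.141, -0.002, -0.029]
wrist_force: [-1.3, 0.2, 7.3]
width: 0.0108
```

Request:
play_rows(targets="0 0 0.01 0 0 0 0.005;0 0 0.025 0 0 0 0.005;0 0 0.045 0 0 0 0.005;0 0 0.065 0 0 0 0.005;0 0 0.085 0 0 0 0.005;0 0 0.085 0 0 0 0.005;0 0 0.085 0 0 0 0.005")

```text
t: 5.8
ee_pos: [0.6117, -0.237, 0.16]
eef_rot: [3.141, -0.003, -0.03]
wrist_force: [-0.1, -0.5, -2.5]
width: 0.011
```

```bash
python3 - <<'E'
from h import *
o=r.observe();print(o['t'],o['qpos'].round(3),o['ee_pos'].round(4),o['eef_rot'].round(4),o['wrist_force'].round(2))
p,d=cap('scene','s2');print(imaging.look_for('scene','stud')[:1])
a=cv2.imread('pics/s2.png');cv2.imwrite('pics/s2c.png',cv2.resize(a[120:320,60:310],None,fx=3,fy=3,interpolation=cv2.INTER_CUBIC))
E
```

```text
5.8 [ 0.291  0.61  -0.012  1.84   0.01   0.687 -1.327] [ 0.6117 -0.237   0.16  ] [ 3.1408 -0.0035 -0.0295] [-0.11 -0.51 -2.51]
[{'point': [127.4, 205.9], 'p': 0.88}]
```

View pics/s2c.png

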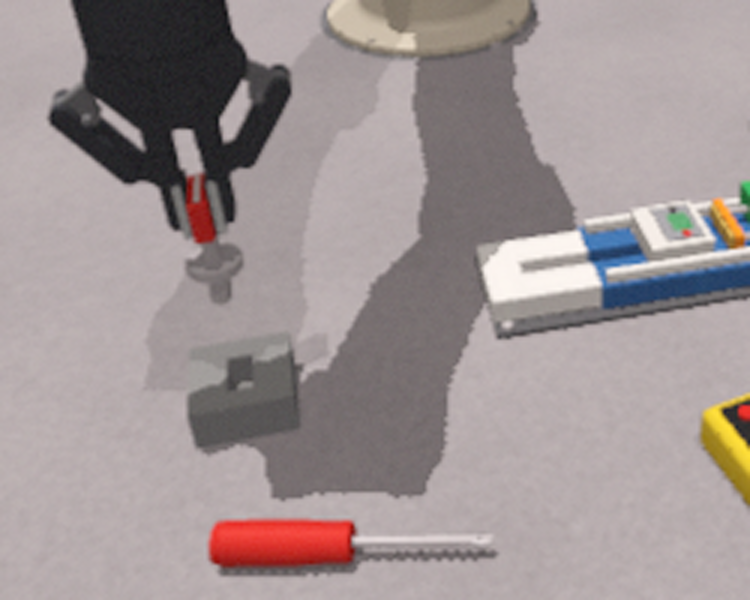

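Held: the stud hangs upright in the jaws with the stand empty.

Request:
play_rows(targets="-0.0606 0.2395 0 0 0 1.5425 0.005;-0.0606 0.2395 0 0 0 1.5425 0.005;-0.0606 0.2395 0 0 0 1.5425 0.005;-0.0606 0.2395 0 0 0 1.5425 0.005;-0.0606 0.2395 0 0 0 1.5425 0.005;-0.0606 0.2395 0 0 0 1.5425 0.005;-0.0606 0.2395 0 0 0 1.5425 0.005;-0.0606 0.2395 0 0 0 1.5425 0.005;-0.0606 0.2395 0 0 0 1.5425 0.005;-0.0606 0.2395 0 0 0 1.5425 0.005;-0.0606 0.2395 0 0 0 1.5425 0.005;-0.0606 0.2395 -0.04 0 0 1.5425 0.005;-0.0606 0.2395 -0.04 0 0 1.5425 0.005;-0.0606 0.2395 -0.04 0 0 1.5425 0.005;-0.0606 0.2395 -0.04 0 0 1.5425 0.005")

```text
t: 7.4
ee_pos: [0.5507, 0.0031, 0.1194]
eef_rot: [3.141, -0.001, 1.513]
wrist_force: [0.3, 0.3, -1.4]
width: 0.0109
```

```bash
python3 - <<'E'
from h import *
o=r.observe();print(o['t'],o['qpos'].round(3),o['ee_pos'].round(4),o['eef_rot'].round(4),o['wrist_force'].round(2),o['torque'].round(3))
p,d=cap('scene','s3')
a=cv2.imread('pics/s3.png');cv2.imwrite('pics/s3c.png',cv2.resize(a[120:290,180:360],None,fx=3.5,fy=3.5,interpolation=cv2.INTER_CUBIC))
p,d=cap('wrist','w3');print(imaging.calibration('wrist'))
E
```

```text
7.4 [ 0.163  0.597 -0.391  2.089  0.433  0.532 -0.602] [0.5507 0.0031 0.1194] [ 3.1412e+00 -1.3000e-03  1.5132e+00] [ 0.27  0.34 -1.42] [-0.015  0.023 -0.035]
{'fx': 308.35234408449463, 'fy': 308.35234408449463, 'cx': 257.40072375381226, 'cy': 197.59576867390857, 'origin': array([0.55459241, 0.07428643, 0.2478309 ]), 'attitude': array([ 2.85855303e+00, -5.04100669e-04, -5.75017135e-02])}
```

View pics/s3c.png

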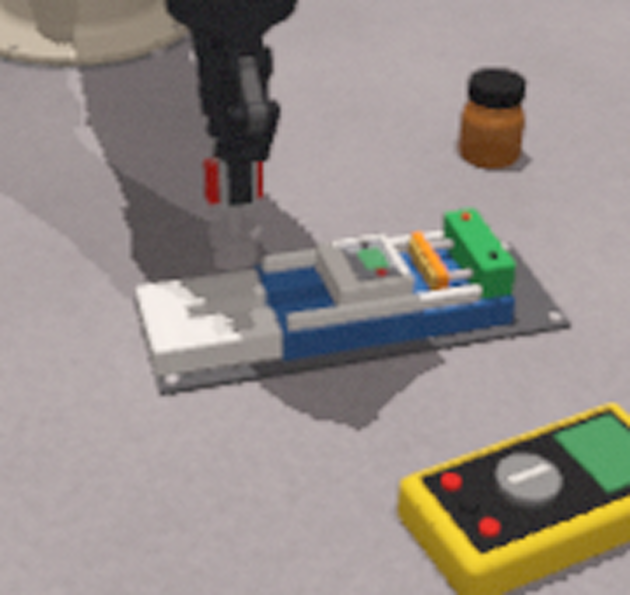

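View pics/w3.png

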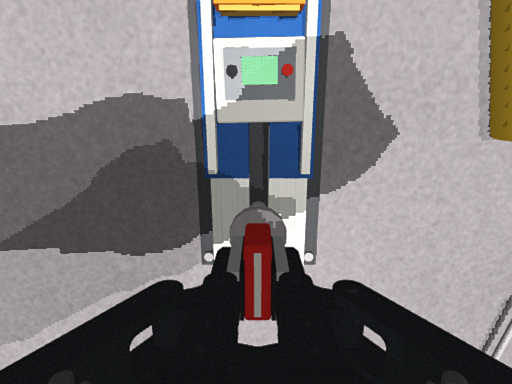

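The wrist view shows the groove (col ~259) in front of the collar (258,222), with the handle at (258,270); the near face of the module is at row ~122. I'll measure the lateral offset within this one image.

```bash
cat > m3.py <<'E'
from h import *
p=cv2.imread('pics/w3.png'); d=np.load('pics/w3.npy');n='wrist'
C=cloud(n,d);V=cv2.cvtColor(p,cv2.COLOR_BGR2GRAY).astype(float)
o=r.observe(); t=o['ee_pos']; y=1.513
def rel(P): D=P-t; return np.stack([D[...,0]*np.cos(y)+D[...,1]*np.sin(y),-D[...,0]*np.sin(y)+D[...,1]*np.cos(y),P[...,2]],-1)
for v in range(130,200,6):
    g=np.diff(V[v,238:282]); a=238.5+np.argmin(g[:22]); b=238.5+22+np.argmax(g[22:])
    print(v,a,b,V[v,240:280:4].astype(int),rel(plane(n,[a,b],[v,v],.024))[:,:2].round(4).tolist())
hs=cv2.cvtColor(p,cv2.COLOR_BGR2HSV); red=((hs[...,0]<8)|(hs[...,0]>172))&(hs[...,1]>140)
for v in range(235,315,12):
    u=np.nonzero(red[v,230:290])[0]+230; print('h',v,u.min(),u.max(),rel(plane(n,[u.min(),u.max()+1],[v,v],t[2]+.0151))[:,:2].round(4).tolist())
m=(abs(C[...,2]-.0445)<.004); vv,uu=np.nonzero(m[60:130,215:305]); print('mod near row',vv.max()+60)
for v in range(100,130,3): print(v,C[v,260].round(4),rel(C[v,260]).round(4))
col=(C[...,2]>.07)&(C[...,2]<.09)
E
python3 m3.py
```

```text
130 247.5 268.5 [64 61 44 59 63 56 39 62 62 62] [[0.0564, 0.0075], [0.0564, -0.0074]]
136 248.5 267.5 [65 62 53 61 64 59 39 59 63 60] [[0.0522, 0.0068], [0.0522, -0.0068]]
142 247.5 267.5 [62 58 51 55 56 61 40 69 64 58] [[0.0479, 0.0076], [0.0479, -0.0068]]
148 247.5 267.5 [62 63 49 58 58 54 39 72 61 62] [[0.0436, 0.0076], [0.0436, -0.0069]]
154 247.5 267.5 [60 57 50 57 60 57 39 71 56 60] [[0.0393, 0.0076], [0.0393, -0.0069]]
160 248.5 267.5 [59 63 56 51 53 58 41 68 57 60] [[0.0349, 0.0069], [0.0349, -0.0069]]
166 246.5 267.5 [59 60 50 58 53 59 39 84 59 61] [[0.0305, 0.0084], [0.0305, -0.007]]
172 248.5 267.5 [61 59 59 60 57 57 38 86 60 54] [[0.026, 0.007], [0.026, -0.007]]
178 248.5 268.5 [159 120 157  55  55  57  40  92 161 161] [[0.0215, 0.007], [0.0215, -0.0078]]
184 248.5 268.5 [191 188 194  55  58  56  38 106 194 193] [[0.0169, 0.0071], [0.0169, -0.0079]]
190 248.5 268.5 [136 138 139  39  41  36  37 120 194 192] [[0.0123, 0.0071], [0.0123, -0.0079]]
196 248.5 267.5 [138 132 140  36  35  40  42 107 133 194] [[0.0076, 0.0071], [0.0076, -0.0072]]
h 235 245 270 [[0.0232, 0.0054], [
[... 174 characters left out ...]
83 244 270 [[0.0017, 0.006], [0.0017, -0.0052]]
h 295 244 270 [[-0.004, 0.0061], [-0.004, -0.0052]]
h 307 245 270 [[-0.0099, 0.0058], [-0.0099, -0.0053]]
mod near row 122
100 [0.5566 0.079  0.044 ] [ 0.0762 -0.0012  0.044 ]
103 [0.5565 0.0771 0.0449] [ 0.0744 -0.0012  0.0449]
106 [0.5564 0.0753 0.0439] [ 0.0726 -0.0012  0.0439]
109 [0.5563 0.0735 0.0449] [ 0.0708 -0.0012  0.0449]
112 [0.5562 0.0717 0.0431] [ 0.0689 -0.0012  0.0431]
115 [0.5561 0.0698 0.0439] [ 0.0671 -0.0012  0.0439]
118 [0.556  0.068  0.0451] [ 0.0653 -0.0012  0.0451]
121 [0.5559 0.0661 0.0438] [ 0.0634 -0.0012  0.0438]
124 [0.556  0.0623 0.004 ] [ 0.0595 -0.0016  0.004 ]
127 [0.5559 0.06   0.0031] [ 0.0572 -0.0016  0.0031]
```

Request:
play_rows(targets="0.0003 -0.0006 -0.015 0 0 0 0.005;0.0003 -0.0006 -0.03 0 0 0 0.005;0.0003 -0.0006 -0.036 0 0 0 0.005;0.0003 -0.0006 -0.04 0 0 0 0.005;0.0003 -0.0006 -0.044 0 0 0 0.005;0.0003 -0.0006 -0.047 0 0 0 0.005;0.0003 -0.0006 -0.048 0 0 0 0.005;0.0003 -0.0006 -0.048 0 0 0 0.005")

```text
t: 8.3
ee_pos: [0.5513, 0.0023, 0.0718]
eef_rot: [3.14, -0.001, 1.513]
wrist_force: [-0.2, -0.5, -1.5]
width: 0.0109
```

Request:
play_rows(targets="0 0 -0.001 0 0 0 0.005;0 0 -0.002 0 0 0 0.005;0 0 -0.0025 0 0 0 0.005;0 0 -0.0025 0 0 0 0.005")

```text
t: 8.7
ee_pos: [0.5513, 0.0024, 0.0693]
eef_rot: [3.14, -0.001, 1.513]
wrist_force: [-0.3, 0.4, -1.4]
width: 0.0113
```

Request:
play_rows(targets="0 0 -0.0005 0 0 0 0.005;0 0 -0.001 0 0 0 0.005;0 0 -0.001 0 0 0 0.005;0 0 -0.001 0 0 0 0.005")

```text
t: 9.1
ee_pos: [0.5513, 0.0024, 0.0682]
eef_rot: [3.14, -0.001, 1.513]
wrist_force: [0.1, -0.1, -2.1]
width: 0.0114
```

Request:
play_rows(targets="0 0 -0.0005 0 0 0 0.005;0 0 -0.001 0 0 0 0.005;0 0 -0.001 0 0 0 0.005")

```text
t: 9.4
ee_pos: [0.5515, 0.0024, 0.0681]
eef_rot: [3.139, -0.001, 1.513]
wrist_force: [-2.7, -1.4, 10.5]
width: 0.0108
```

Request:
play_rows(targets="0 0 0.0012 0 0 0 0.005;0 0 0.0012 0 0 0 0.005;0.0003 0.005 0.0012 0 0 0 0.005;0.0006 0.010 0.0012 0 0 0 0.005;0.0009 0.015 0.0012 0 0 0 0.005;0.0012 0.020 0.0012 0 0 0 0.005;0.0014 0.025 0.0012 0 0 0 0.005;0.0017 0.030 0.0012 0 0 0 0.005;0.0020 0.034 0.0012 0 0 0 0.005;0.0021 0.036 0.0012 0 0 0 0.005;0.0021 0.036 0.0012 0 0 0 0.005")

```text
t: 10.5
ee_pos: [0.5536, 0.0387, 0.0693]
eef_rot: [3.139, -0.001, 1.514]
wrist_force: [1.0, 0.4, -2.3]
width: 0.0111
```

```bash
cat > m4.py <<'E'
from h import *
import sys
o=r.observe();print(o['t'],o['ee_pos'].round(4),o['eef_rot'].round(4),o['wrist_force'].round(2),o['torque'].round(3))
f=sys.argv[1]
p,d=cap('wrist',f)
if len(sys.argv)>2:
    p,d=cap('scene',f+'s'); a=cv2.imread('pics/'+f+'s.png');cv2.imwrite('pics/'+f+'sc.png',cv2.resize(a[120:290,180:360],None,fx=3.5,fy=3.5,interpolation=cv2.INTER_CUBIC))
E
python3 m4.py w4
```

```text
10.5 [0.5536 0.0387 0.0693] [ 3.1393e+00 -1.0000e-03  1.5136e+00] [ 1.    0.4  -2.26] [ 0.033  0.025 -0.032]
```

View pics/w4.png

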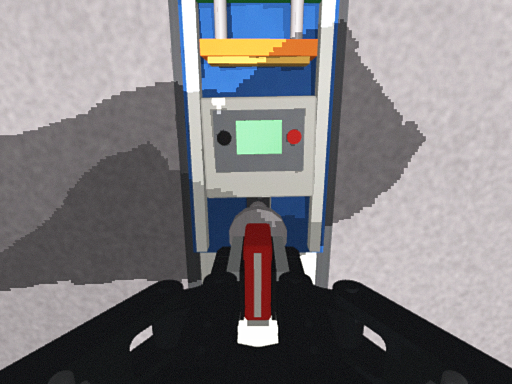

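The module near edge is at row ~197 with the collar front at row ~207, and the brass face at row ~66 lies beyond the module's far edge at row ~97.

```bash
python3 - <<'E'
from h import *
d=np.load('pics/w4.npy');C=cloud('wrist',d);t=r.observe()['ee_pos'];y=1.513
for v in list(range(36,70,3))+list(range(90,102,2))+list(range(192,212,2)):
    P=C[v,270];D=P-t;print(v,round(D[0]*np.cos(y)+D[1]*np.sin(y),4),P[2].round(4))
E
```

```text
36 0.1066 0.0236
39 0.1016 0.0422
42 0.1005 0.0412
45 0.0993 0.041
48 0.0981 0.041
51 0.0969 0.0405
54 0.0956 0.0403
57 0.0945 0.039
60 0.093 0.0406
63 0.0919 0.039
66 0.0918 0.0291
69 0.091 0.0235
90 0.0806 0.0242
92 0.0796 0.0241
94 0.0786 0.0228
96 0.0769 0.0425
98 0.076 0.0424
100 0.075 0.0442
192 0.0299 0.0442
194 0.0287 0.0438
196 0.0271 0.0419
198 0.0181 0.0148
200 0.0167 0.0147
202 0.0155 0.0149
204 0.0146 0.0161
206 0.0133 0.016
208 0.0158 0.0278
210 0.0159 0.0317
```

Request:
play_rows(targets="0.0003 0.004 0 0 0 0 0.005;0.0005 0.008 0 0 0 0 0.005;0.0006 0.010 0 0 0 0 0.005;0.0007 0.012 0 0 0 0 0.005;0.0008 0.014 0 0 0 0 0.005;0.0009 0.016 0 0 0 0 0.005;0.0010 0.018 0 0 0 0 0.005;0.0012 0.020 0 0 0 0 0.005;0.0013 0.022 0 0 0 0 0.005;0.0013 0.022 0 0 0 0 0.005")

```text
t: 11.55
ee_pos: [0.5549, 0.0608, 0.0693]
eef_rot: [3.139, -0.001, 1.514]
wrist_force: [1.1, -0.9, -1.8]
width: 0.0113
```

```bash
python3 m4.py w5
```

```text
11.55 [0.5549 0.0608 0.0693] [ 3.1392e+00 -1.1000e-03  1.5137e+00] [ 1.13 -0.94 -1.78] [-0.062 -0.014  0.001]
```

View pics/w5.png

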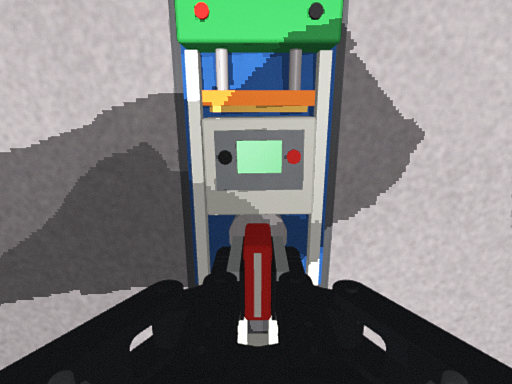

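The module now rides against the collar, and its far edge (row ~117) is just short of the brass (row ~108).

Request:
play_rows(targets="0.0001 0.0015 0 0 0 0 0.005;0.0002 0.003 0 0 0 0 0.005;0.0003 0.0045 0 0 0 0 0.005;0.0003 0.006 0 0 0 0 0.005;0.0004 0.0075 0 0 0 0 0.005;0.0005 0.009 0 0 0 0 0.005;0.0006 0.0105 0 0 0 0 0.005;0.0007 0.012 0 0 0 0 0.005;0.0007 0.012 0 0 0 0 0.005")

```text
t: 12.5
ee_pos: [0.5553, 0.0726, 0.0692]
eef_rot: [3.14, -0.001, 1.514]
wrist_force: [-2.3, -4.3, 0.7]
width: 0.0109
```

Request:
play_rows(targets="0.0001 0.001 0 0 0 0 0.005;0.0001 0.002 0 0 0 0 0.005;0.0002 0.003 0 0 0 0 0.005;0.0002 0.004 0 0 0 0 0.005;0.0002 0.004 0 0 0 0 0.005")

```text
t: 13.0
ee_pos: [0.5553, 0.0758, 0.0692]
eef_rot: [3.14, 0.001, 1.513]
wrist_force: [-1.0, -6.5, 1.4]
width: 0.011
```

Request:
play_rows(targets="0.0001 0.0012 0 0 0 0 0.005;0.0001 0.0018 0 0 0 0 0.005;0.0001 0.0024 0 0 0 0 0.005;0.0001 0.0024 0 0 0 0 0.005")

```text
t: 13.4
ee_pos: [0.5554, 0.0773, 0.0693]
eef_rot: [3.14, 0.002, 1.512]
wrist_force: [-0.7, -6.5, 0.7]
width: 0.0108
```

Request:
play_rows(targets="0.0001 0.0014 0 0 0 0 0.005;0.0001 0.002 0 0 0 0 0.005;0.0001 0.0024 0 0 0 0 0.005;0.0001 0.0024 0 0 0 0 0.005")

```text
t: 13.8
ee_pos: [0.5555, 0.0787, 0.0693]
eef_rot: [3.141, 0.003, 1.511]
wrist_force: [-0.6, -6.6, 2.0]
width: 0.0111
```

Request:
play_rows(targets="0.0001 0.0014 0 0 0 0 0.005;0.0001 0.0018 0 0 0 0 0.005;0.0001 0.0022 0 0 0 0 0.005;0.0001 0.0022 0 0 0 0 0.005")

```text
t: 14.2
ee_pos: [0.5555, 0.0796, 0.0693]
eef_rot: [3.141, 0.005, 1.51]
wrist_force: [-1.2, -7.7, 1.5]
width: 0.0111
```

Request:
play_rows(targets="0.0001 0.0016 0 0 0 0 0.005;0.0001 0.002 0 0 0 0 0.005;0.0001 0.0022 0 0 0 0 0.005;0.0001 0.0022 0 0 0 0 0.005")

```text
t: 14.6
ee_pos: [0.5556, 0.0803, 0.0694]
eef_rot: [3.141, 0.007, 1.509]
wrist_force: [-1.2, -8.7, 2.5]
width: 0.0113
```

Request:
play_rows(targets="0.0001 0.0018 0 0 0 0 0.005;0.0001 0.0022 0 0 0 0 0.005;0.0001 0.0025 0 0 0 0 0.005;0.0001 0.0025 0 0 0 0 0.005;0.0001 0.0025 0 0 0 0 0.005")

```text
t: 15.1
ee_pos: [0.5555, 0.0805, 0.0694]
eef_rot: [-3.141, 0.01, 1.507]
wrist_force: [-0.4, -10.8, 2.6]
width: 0.0107
```

```bash
python3 m4.py w6 s
```

```text
15.1 [0.5555 0.0805 0.0694] [-3.1411  0.0102  1.5074] [ -0.38 -10.84   2.61] [-2.412e+00  1.370e-01 -1.000e-03]
```

View pics/w6.png

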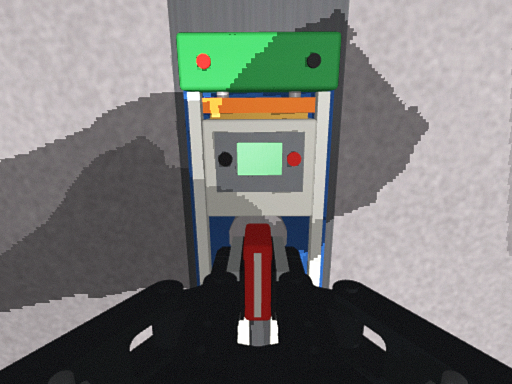

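View pics/w6sc.png

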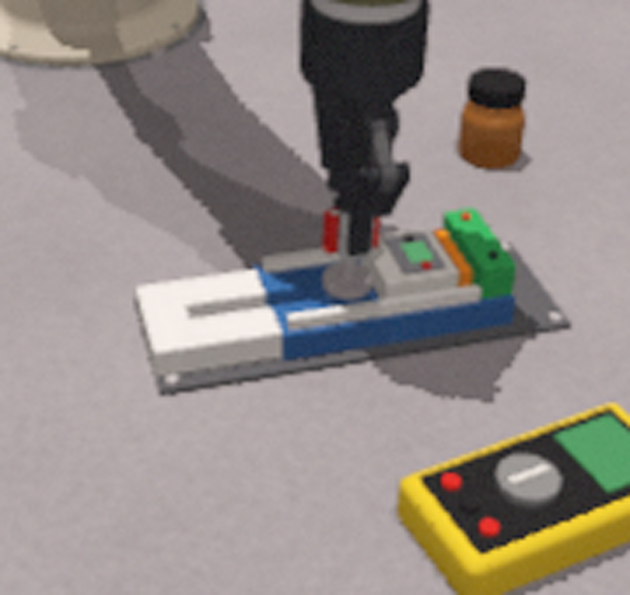

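Bottomed: the force rose 2 N in 0.2 mm, the collar is square on the module and the contacts are compressed against the block. Now the turn, in stages while holding the push.

Request:
play_rows(targets="0.0001 0.0023 0 0 0 0 0.005;0.0001 0.0023 0 0 0 0 0.005;0.0001 0.0023 0 0 0 0.1 0.005;0.0001 0.0023 0 0 0 0.2 0.005;0.0001 0.0023 0 0 0 0.2 0.005")

```text
t: 15.7
ee_pos: [0.5573, 0.0803, 0.0696]
eef_rot: [3.141, 0.013, 1.708]
wrist_force: [3.7, -11.5, -0.3]
width: 0.0108
```

```bash
python3 m4.py w7
```

```text
15.7 [0.5573 0.0803 0.0696] [3.1406 0.0129 1.7079] [  3.65 -11.51  -0.3 ] [-2.709 -1.03  -0.072]
```

View pics/w7.png

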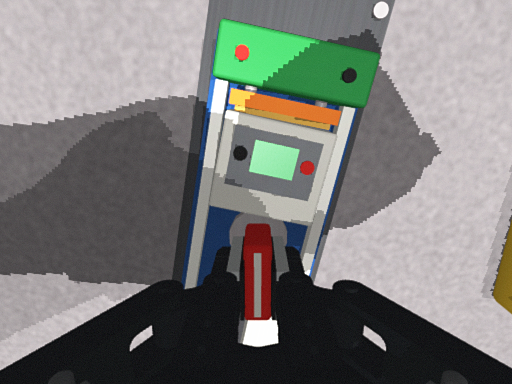

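The handle is still aligned with the jaws, and the z-moment is only -0.07 N m: the head is turning freely. Continuing.

Request:
play_rows(targets="-0.0012 0.0025 0 0 0 0.12 0.005;-0.0012 0.0025 0 0 0 0.24 0.005;-0.0012 0.0025 0 0 0 0.36 0.005;-0.0012 0.0025 0 0 0 0.36 0.005")

```text
t: 16.15
ee_pos: [0.5572, 0.0797, 0.0695]
eef_rot: [-3.142, 0.016, 2.066]
wrist_force: [3.3, -11.5, -0.7]
width: 0.011
```

```bash
python3 m4.py w8
```

```text
16.15 [0.5572 0.0797 0.0695] [-3.1415  0.0161  2.0663] [  3.3  -11.51  -0.71] [-2.848 -0.905 -0.158]
```

Request:
play_rows(targets="-0.0012 0.0025 0 0 0 0.12 0.005;-0.0012 0.0025 0 0 0 0.24 0.005;-0.0012 0.0025 0 0 0 0.36 0.005;-0.0012 0.0025 0 0 0 0.48 0.005;-0.0012 0.0025 0 0 0 0.48 0.005")

```text
t: 16.7
ee_pos: [0.5569, 0.0795, 0.0694]
eef_rot: [-3.139, 0.018, 2.544]
wrist_force: [2.8, -10.5, -0.2]
width: 0.0112
```

```bash
python3 m4.py w9
```

```text
16.7 [0.5569 0.0795 0.0694] [-3.139   0.0181  2.5445] [  2.76 -10.51  -0.24] [-2.579 -0.629 -0.078]
```

View pics/w9.png

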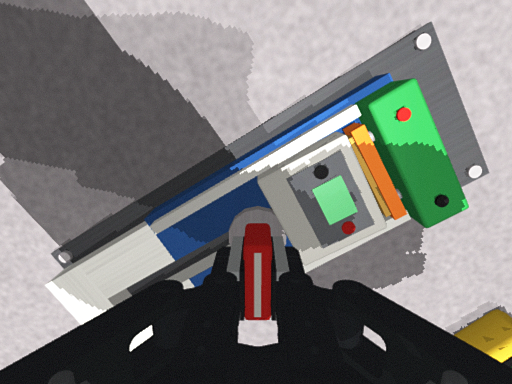

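Request:
play_rows(targets="-0.001 0.0025 0 0 0 0.13 0.005;-0.001 0.0025 0 0 0 0.26 0.005;-0.001 0.0025 0 0 0 0.39 0.005;-0.001 0.0025 0 0 0 0.5 0.005;-0.001 0.0025 0 0 0 0.54 0.005;-0.001 0.0025 0 0 0 0.54 0.005")

```text
t: 17.35
ee_pos: [0.5564, 0.0791, 0.0691]
eef_rot: [-3.135, 0.018, 3.08]
wrist_force: [3.1, -10.0, -1.8]
width: 0.0111
```

```bash
python3 m4.py w10 s
```

```text
17.35 [0.5564 0.0791 0.0691] [-3.1351  0.018   3.0799] [ 3.13 -9.99 -1.83] [-2.654 -0.508 -0.067]
```

View pics/w10.png

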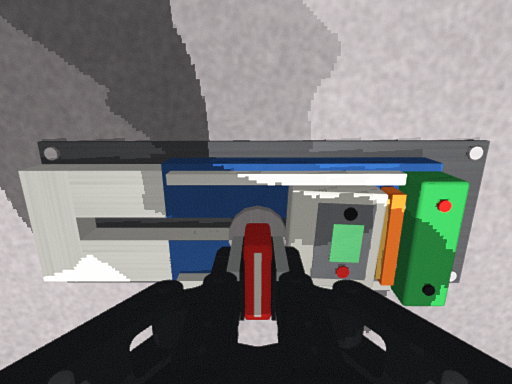

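View pics/w10sc.png

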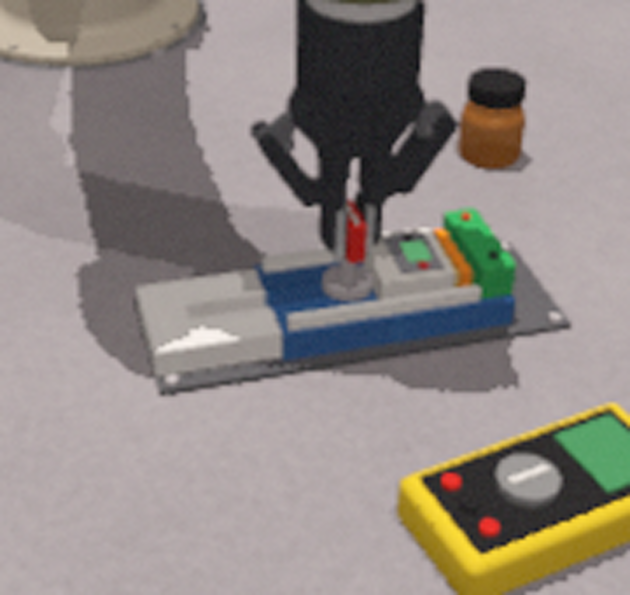

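The stud is crosswise (tool yaw 3.08, rail 1.513). Next: let it back gently in the grip until it catches.

Request:
play_rows(targets="-0.0003 0 0 0 0 0 0.005;-0.0005 -0.002 0 0 0 0 0.005;-0.0006 -0.004 0 0 0 0 0.005;-0.0007 -0.005 0 0 0 0 0.005;-0.0007 -0.006 0 0 0 0 0.005;-0.0007 -0.006 0 0 0 0 0.005")

```text
t: 18.05
ee_pos: [0.556, 0.0731, 0.0691]
eef_rot: [-3.135, 0.018, 3.079]
wrist_force: [2.2, -4.1, -2.4]
width: 0.0111
```

Request:
play_rows(targets="-0.0003 -0.0005 0 0 0 0 0.005;-0.0005 -0.001 0 0 0 0 0.005;-0.0006 -0.0015 0 0 0 0 0.005;-0.0006 -0.002 0 0 0 0 0.005;-0.0006 -0.002 0 0 0 0 0.005")

```text
t: 18.55
ee_pos: [0.5554, 0.0715, 0.0692]
eef_rot: [-3.136, 0.019, 3.079]
wrist_force: [1.3, -2.0, -1.5]
width: 0.011
```

It has caught about 9 mm back, with the wrist force nearly relaxed. Release.

Request:
play_rows(targets="-0.0003 -0.0005 -0.0004 0 0 0 0.005;-0.0003 -0.0005 -0.0006 0 0 0 0.005;-0.0003 -0.0005 -0.0006 0 0 0 0.04;-0.0003 -0.0005 -0.0006 0 0 0 0.04;-0.0003 -0.0005 -0.0006 0 0 0 0.04;-0.0003 -0.0005 -0.0006 0 0 0 0.04")

```text
t: 19.15
ee_pos: [0.5549, 0.0712, 0.0686]
eef_rot: [-3.136, 0.018, 3.079]
wrist_force: [-0.3, -0.3, 0.4]
width: 0.0398
```

```bash
python3 m4.py w11 s
```

```text
19.15 [0.5549 0.0712 0.0686] [-3.136   0.0184  3.0791] [-0.26 -0.31  0.36] [-0.024  0.011  0.009]
```

View pics/w11.png

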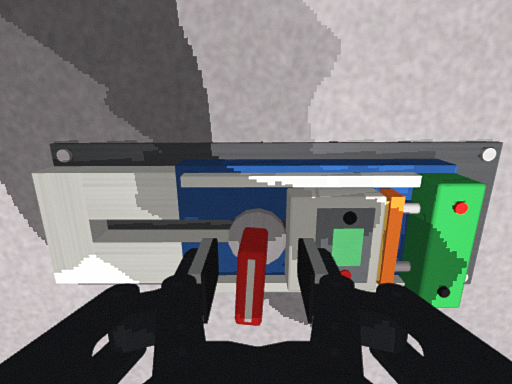

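View pics/w11sc.png

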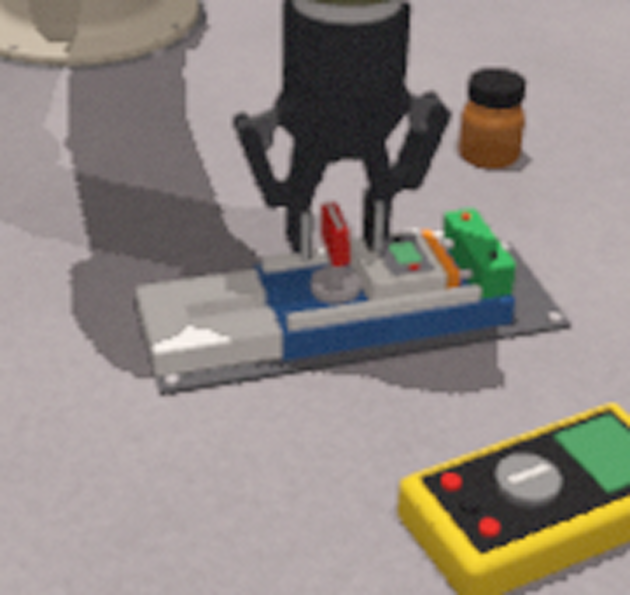

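Released: the stud stayed crosswise, its collar against the module and the plate held back on its springs. It's slightly yawed or leaning, so I'll back off straight up and measure.

Request:
play_rows(targets="0 0 0.01 0 0 0 0.06;0 0 0.03 0 0 0 0.06;0 0 0.07 0 0 0 0.06;0 0 0.11 0 0 0 0.06;0 0 0.15 0 0 0 0.06;0 0 0.17 0 0 0 0.06;0 0 0.17 0 0 0 0.06")

```text
t: 19.95
ee_pos: [0.556, 0.0718, 0.2422]
eef_rot: [-3.137, 0.023, 3.079]
wrist_force: [0.5, -0.6, -0.4]
width: 0.0601
```

```bash
python3 m4.py w12 s; python3 - <<'E'
from h import *
p=cv2.imread('pics/w12.png'); d=np.load('pics/w12.npy');n='wrist'
C=cloud(n,d);X,Y,Z=C[...,0],C[...,1],C[...,2]
hs=cv2.cvtColor(p,cv2.COLOR_BGR2HSV); red=((hs[...,0]<8)|(hs[...,0]>172))&(hs[...,1]>140)&(abs(X-.556)<.05)&(abs(Y-.07)<.05)
v,u=np.nonzero(red&(Z>.075)); print('handle',C[red&(Z>.075)].mean(0),np.percentile(Z[red],[5,50,98]),rect(plane(n,u,v,.0833)))
g=(hs[...,1]<60)&(abs(Z-.0315)<.002)&(abs(X-.556)<.05)&(abs(Y-.07)<.03);v,u=np.nonzero(g);print('collar',len(u),rect(plane(n,u,v,.0312)))
m=(abs(Z-.0445)<.004)&(abs(X-.556)<.05)&(Y>.08)&(Y<.15); v,u=np.nonzero(m); Q=C[m]; A=np.c_[Q[:,:2],np.ones(len(Q))]; print('mod',rect(plane(n,u,v,.0445)),np.linalg.lstsq(A,Q[:,2],rcond=None)[0])
E
```

```text
19.95 [0.556  0.0718 0.2422] [-3.1369  0.0235  3.0788] [ 0.5  -0.59 -0.36] [ 0.026 -0.006 -0.007]
handle [0.55263227 0.06738813 0.09214285] [0.04312111 0.07992153 0.25938633] (array([699.5,  56. ]), array([216.4, 259.9]), 45.82)
collar 475 (array([552.4,  69.7]), array([59.2, 74.3]), 89.74)
mod (array([554.5, 111.2]), array([48.9, 54.2]), 86.45) [-0.00283178  0.0010718   0.04311924]
```

View pics/w12.png

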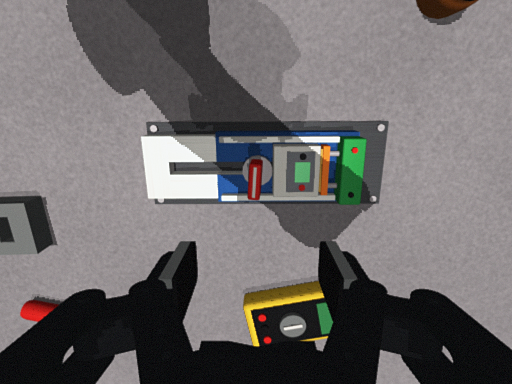

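View pics/w12sc.png

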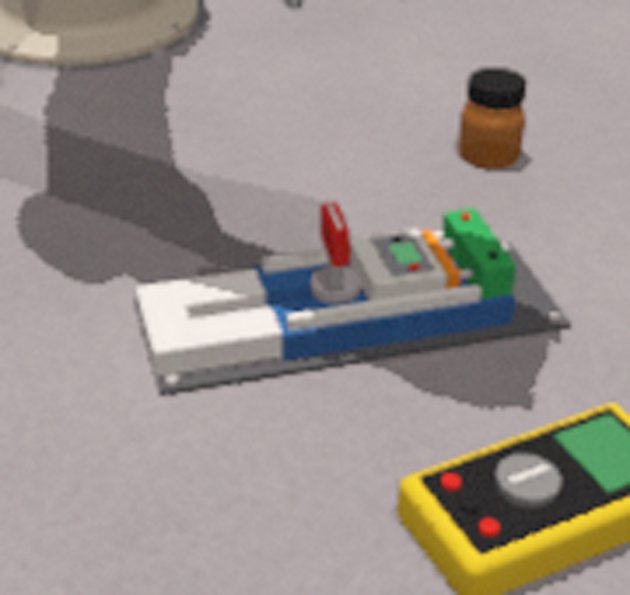

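```bash
python3 - <<'E'
from h import *
p=cv2.imread('pics/w12.png'); d=np.load('pics/w12.npy');n='wrist'
c=imaging.calibration(n)
C=cloud(n,d);X,Y,Z=C[...,0],C[...,1],C[...,2]
hs=cv2.cvtColor(p,cv2.COLOR_BGR2HSV)
w=np.zeros(Z.shape,bool);w[140:210,235:275]=1
red=((hs[...,0]<8)|(hs[...,0]>172))&(hs[...,1]>100)&w
for a,b in((.05,.06),(.06,.068),(.068,.076),(.076,.081),(.081,.1)):
    s=red&(Z>a)&(Z<b); print(a,s.sum(),C[s].mean(0).round(4) if s.any() else '')
t=red&(Z>.079);v,u=np.nonzero(t);print('top',rect(C[t]),np.median(Z[t]),np.polyfit(X[t],Y[t],1))
k=w&(Z>.029)&(Z<.0345)&~red; v,u=np.nonzero(k); print('collar',cv2.minEnclosingCircle((C[k][:,:2]*1000).astype(np.float32)),np.median(Z[k]))
Q=C[k];A=np.c_[Q[:,:2],np.ones(len(Q))];print(np.linalg.lstsq(A,Q[:,2],rcond=None)[0])
A=np.c_[C[t][:,:2],np.ones(t.sum())];print(np.linalg.lstsq(A,Z[t],rcond=None)[0])
E
```

```text
0.05 11 [0.5366 0.0693 0.057 ]
0.06 20 [0.5369 0.0709 0.0637]
0.068 22 [0.5409 0.0706 0.0724]
0.076 314 [0.5528 0.0672 0.0798]
0.081 39 [0.5544 0.0686 0.0813]
top (array([526.3,  70.7]), array([11.6, 91. ]), 83.01) 0.08022664551890774 [-0.11594338  0.13173933]
collar ((554.8927001953125, 66.48324584960938), 40.122894287109375) 0.029791678419907403
[-0.00653832  0.01131312  0.03280193]
[-1.21680619  0.18604605  0.74285431]
```

```bash
python3 - <<'E'
from h import *
p,d=cap('top','t9')
for l in('stud_grip','module','meter','driver','jar'):
    o=imaging.look_for('top',l)[:1]
    if o: u,v=o[0]['point']; print(l,round(o[0]['p'],2),np.round([u,v]),px('top',d,u,v).round(3))
print(r.close_job())
E
```

```text
stud_grip 0.39 [277. 193.] [ 0.594 -0.043  0.005]
meter 0.78 [216. 120.] [0.766 0.108 0.038]
driver 0.79 [348. 132.] [ 0.743 -0.213  0.026]
jar 0.64 [144. 278.] [0.39  0.26  0.069]
the job is handed in; nothing more can be done
None
```

The clamp stud is locked crosswise under the blue bed and held the module on the contacts after I let go. I handed the job in at about 20 s of the 64 s; no verdict is reported.

**What I did**
- I lifted the stud from its stand and lowered it into the entry groove, aligned to within about 0.5 mm. The collar touched the top at the expected height.
- I slid the stud until the contacts bottomed. The force rose steeply to about 11 N, at about rail x = -12 mm.
- I made the quarter turn holding a push of 10 to 11.5 N. The moment about the stud stayed at or below about 0.16 N m, so the head turned freely.
- I let the stud back about 9 mm in the grip until it caught, then opened the jaws and rose clear.

**Last checks**
- **Stud:** it is crosswise within about 0.06 rad, at about rail x = -24 mm. The handle centre is about 68 mm up, and the collar is against the module.
- **Module:** it lies flat, with the sprung plate still held in.
- **Arm:** it touches nothing, and the wrist force is near zero.

**Weaker or disagreeing checks**
- The stud leans slightly, roughly 0.04 rad. This is from noisy depth readings, but well inside the 0.15 rad limit.
- The remaining force between stud and module could only be judged from the pictures, not measured.
- In the last top view the network missed the module and put the stud handle in the wrong place, at low confidence (0.39).
- That view also put the meter about 16 mm from its first reading, within the 20 mm limit but not by much. I put this down to the arm covering part of it, since nothing went near it. The driver and jar read within about 4 mm of where they were.

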